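# Shut the dust extractor and shake its filter

## Task

The dust extractor on the bench has been left with its door open. Push the door shut until its sprung catch snaps in, then shake the filter: pull the knob on top of the extractor up until it clicks and stays up, and push it back fully down. Leave the other things on the bench where they are.

Things in the scene. Friction and masses are not known exactly. Their poses are not given: they have to be found in the camera images.
- extractor: Bench dust extractor: a green sheet-metal box 220 deep (its x) x 240 wide (its y) x 240 high, on rubber feet, fixed to the bench; a 45 mm pipe stub stands out of its back. Origin: centre of its underside. Its x axis points from the door side to the back, its y axis towards the hinge side, z up. The door side faces the robot's right (-y) within 20 degrees, hinge at the end nearer the robot.
- door (a joint): Angle of the extractor's door (rad): 0 = shut, grows as it swings out; it starts standing open at 0.5 to 1.0 and stays where it is left (light hinge friction). Door: green upright panel 240 wide, 220 high, 13 thick, lower edge 16 mm above the bench, upper edge at 236 mm, on a vertical hinge. 0 is a hard stop. On its inside near the free edge is a steel latch case.
- door_push (a point): Point on the door's OUTER face, moving with the door: 195 mm from the hinge line (47 mm from the free edge), 201 mm above the bench, 35 mm below the door's upper edge; plain sheet, a good place to push. x axis = square to the door, pointing into the extractor (the way to push); y axis = along the door towards the hinge.
- door_hinge (a point): Point on the vertical hinge line of the door, 201 mm above the bench; it lies in the plane of the door's outer face. Axes as for door_push.
- tongue (a joint): How far the door's sprung tongue is pushed back (m): 0 = fully out, 0.011 = fully in. Over the last 17 mm or so of closing (door angle below about 0.08) its slope rides over the strike on the box's front edge, which takes about 10 N at door_push; just before the door's stop it snaps back out to 0 and holds the door, with about 1.5 mm of play.
- tongue_tip (a point): Tip of the steel tongue, 28 high, standing 14 mm out of the latch case on the door's inside, 140 mm above the bench; flat back, 45-degree slope on its leading side. Through the door goes its dark finger tab, on the OUTER face: 8 wide, 26 high, standing out 15 mm, 196 mm from the hinge, top 153 mm above the bench. The tab moves with the tongue and is only for opening: do not push on it.
- shaker_grip (a point): Centre of the round black knob of the filter shaker on top of the extractor: 34 mm diameter, 25 mm high; the centre is 28 mm above the extractor's top when the knob is down (268 mm above the bench), on a vertical rod 10 mm across, 120 mm behind the box's door side, 120 mm from either end. Nothing else stands higher than 10 mm on the top.
- shaker (a joint): Height of the shaker knob above its home position (m): 0 = fully down, hard stop at 0.032 up. A sprung ball in its guide gives the click: it takes about 6 N to pull up past 0.021, after which the knob stays up by itself at about 0.028; let go earlier and it drops back. Pushing down past the click takes about 4 N, then it runs down freely.
- last_mid (a point): Wooden shoe last, 250 long, 86 wide, 88 high, loose on the bench; point on its middle, 40 mm above its sole. To be left alone.
- glue_mid (a point): Plain steel glue tin, 84 diameter, 105 high, loose on the bench; its centre. To be left alone.
- polish_mid (a point): Flat dark polish tin, 81 diameter, 26 high, loose on the bench; its centre. To be left alone.
- hammer_grip (a point): Hammer with a wooden handle, 260 long, lying on the bench; point on its handle, 52 mm from the middle towards the head, 13 mm up. To be left alone.

How it is judged:
By the outcome, as a careful person would: the job done as asked, in the order asked, and still so for the second after the job is handed in, with the robot touching nothing.
It also fails if it takes over 51 s, if anything falls off the work surface, if the arm or the gripper's body presses on something with over 40 N, if the wrist force passes 120 N, or if a joint passes its speed limit or range.

## Robot

A 7-joint arm with a two-finger parallel gripper is mounted at the origin on the work surface. World frame = base frame: x ahead of the robot, y to its left, z up, the work surface at z = 0. Lengths are in m, angles in rad, forces in N, time in s.
With the tool pointing down it reaches from about 0.425 to 1.025 m from the base axis. Payload 9.4 kg.
Tool frame: the origin (TCP) lies on the centre line of the jaws, within the pads' length; the fingertips stand 8 mm ahead of it and the grasp point (between the pads) lies 11 mm behind it; z points along the fingers, y is the direction in which the jaws open and shut (so a half turn about z gives the same grasp; the last joint's range is limited). The gripper opens to 93 mm and grips with 3 to 60 N. Pads are 15 mm wide; open, the fingers measure 128 mm over their backs; the gripper's body (75 mm by 188 mm) begins 65 mm behind the grasp point.
Start: joints at [1.037, 0.599, -0.003, 1.599, 0.002, 0.943, -0.08], TCP at [0.32, -0.651, 0.227] pointing down, gripper open.
Joint ranges: [-2.57, 2.57], [-0.35, 1.97], [-1.29, 1.29], [0.11, 2.56], [-1.05, 4.19], [0.11, 1.86], [-2.63, 2.63]. Speed limits (rad/s): [2.22, 2.22, 3.01, 3.01, 3.14, 3.14, 3.14].

## Interface

Orientations are given as a rotation vector (axis times angle).
In Python, from plant import robot gives the robot as it stands. Calls block until the motion is done:
- robot.movep(position, orientation): joint-space move of the TCP to a pose.
- robot.move_straight(position, frame=None, vel=0.15): straight line of the TCP; frame=None keeps the orientation; vel is the mean speed in m/s.
- robot.move_joints(angles): joint-space move.
- robot.let_go() and robot.gripper_close(): open the fingers fully, or close them until they stop; the grip force is fixed at half the most.
- robot.sleep(seconds).
- robot.inverse_kinematics(position, orientation): joint angles nearest the present ones, or None.
- robot.grab_frame(name): name is "side" or "top" or "wrist"; returns a dict with "image" (400x640x3 uint8, blue, green, red), "camera_matrix" (3x3 intrinsics, pixels), "dist" ([k1, k2, p1, p2, k3] as OpenCV has them; the pictures are not rectified), "world_from_camera" (4x4, takes a point from camera to world coordinates). Camera axes: x right, y down, z forward; pixel columns grow to the right and rows downward; lengths in m; the calibration is good to about 2 mm. A picture is of the moment at which its call begins. There is no depth.
A pose or a line that the arm cannot do raises robot.Unreachable and nothing moves.
- robot.sign_off(): hands the job in, once; it reports no verdict.
Readings, each from a call of its own:
- robot.read_time_s(): time.
- robot.read_qpos(): joint angles.
- robot.read_joint_velocities(): joint speeds.
- robot.read_joint_torque(): joint torques, N m.
- robot.read_eef_pos(): TCP position.
- robot.read_tool_rot(): TCP orientation.
- robot.read_ft_force(): force on the tool from outside, world axes, zero at the start.
- robot.read_ft_torque(): the same for the moment, N m.
- robot.read_finger_gap(): opening from 0.0 (shut) to 1.0 (fully open).
Only numpy, scipy, OpenCV 4.12 (cv2) and the standard library are available. Lean on these libraries where they do the work, as an engineer would, in place of code of your own. Each camera call takes 0.05 s, during which the arm holds its last target.

## Working session

There is one attempt and no reset: what is moved stays moved. The work goes in short steps, each a Python script; the robot and the scene stay as the last script left them, time stands still between calls to the robot, and variables do not carry over. Pictures are saved under pics/ and viewed, and the job is handed in when it is done.

```bash
mkdir -p pics; ls; python3 - <<'E'
from plant import robot
import cv2
print(robot.read_time_s(), robot.read_eef_pos(), robot.read_tool_rot(), robot.read_finger_gap())
for n in ["side","top","wrist"]:
    f=robot.grab_frame(n); cv2.imwrite(f"pics/{n}0.png",f["image"])
    print(n,f["camera_matrix"].round(1).tolist(),f["dist"],f["world_from_camera"].round(3).tolist())
E
```

```text
pics
0.0 [ 0.3195467  -0.65024909  0.22575632] [-3.05852883e+00 -7.11062620e-01  7.88340858e-04] 0.9984391096052425
side [[399.7, 0.0, 318.2], [0.0, 399.7, 199.3], [0.0, 0.0, 1.0]] [-0.03628431  0.          0.          0.          0.        ] [[-0.889, -0.247, 0.386, 0.014], [-0.458, 0.509, -0.729, 0.926], [-0.016, -0.824, -0.566, 0.872], [0.0, 0.0, 0.0, 1.0]]
top [[519.2, 0.0, 319.5], [0.0, 519.2, 207.3], [0.0, 0.0, 1.0]] [0.04780646 0.         0.         0.         0.        ] [[0.003, -0.976, 0.216, 0.153], [-1.0, -0.002, 0.003, 0.007], [-0.003, -0.216, -0.976, 1.843], [0.0, 0.0, 0.0, 1.0]]
wrist [[325.8, 0.0, 314.1], [0.0, 325.8, 194.5], [0.0, 0.0, 1.0]] [-0.00327274  0.          0.          0.          0.        ] [[0.441, -0.862, -0.247, 0.387], [-0.897, -0.425, -0.12, -0.617], [-0.002, 0.275, -0.961, 0.383], [0.0, 0.0, 0.0, 1.0]]
```

View pics/side0.png

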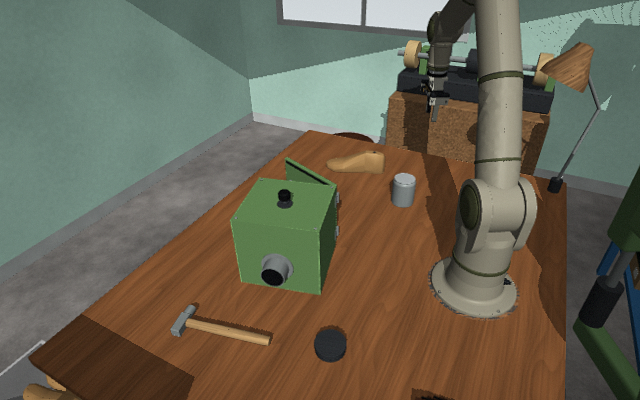

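View pics/top0.png

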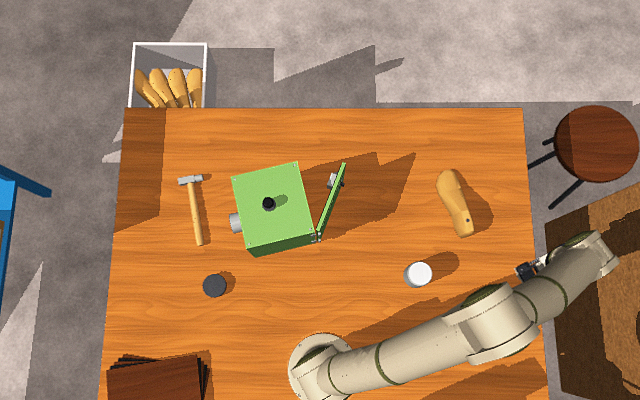

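View pics/wrist0.png

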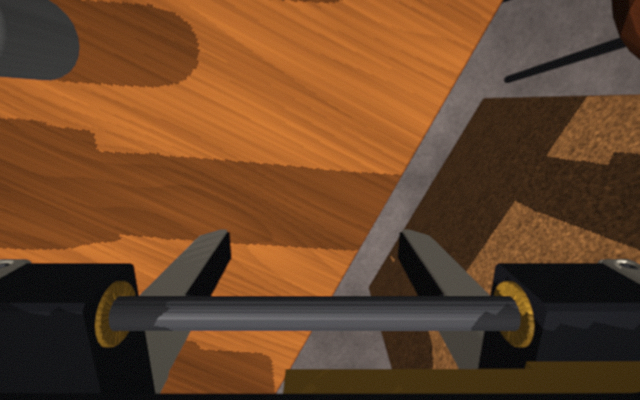

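```bash
python3 - <<'E'
import cv2
a=cv2.imread("pics/top0.png"); cv2.imwrite("pics/top0c.png",cv2.resize(a[145:265,220:360],None,fx=5,fy=5,interpolation=cv2.INTER_CUBIC))
a=cv2.imread("pics/side0.png"); cv2.imwrite("pics/side0c.png",cv2.resize(a[150:300,220:350],None,fx=4,fy=4,interpolation=cv2.INTER_CUBIC))
E
```

```text
(no output)
```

View pics/top0c.png

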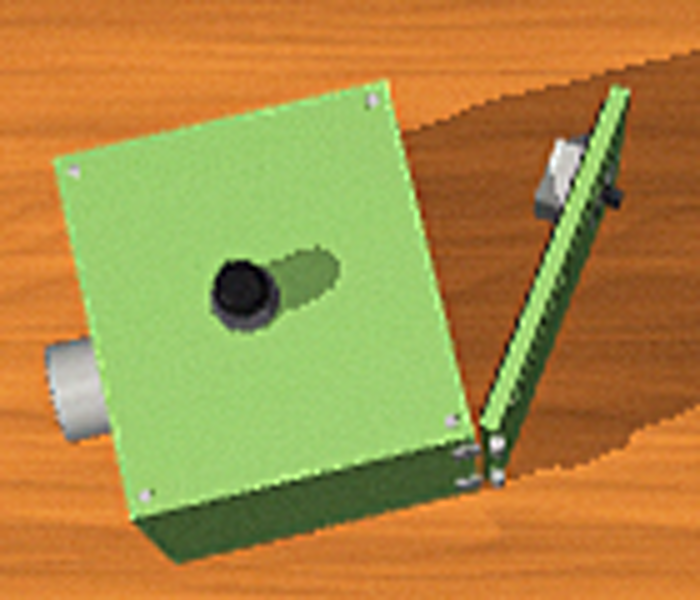

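View pics/side0c.png

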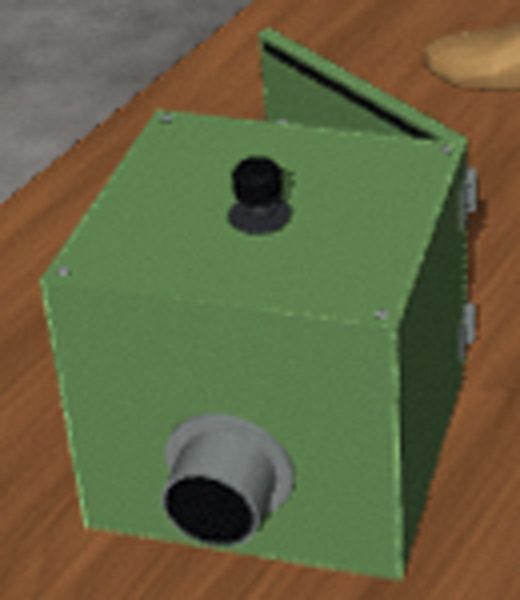

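```bash
cat > h.py <<'E'
import numpy as np, cv2
from plant import robot
def ray(f,uv):
    p=cv2.undistortPoints(np.array([[uv]],float),f["camera_matrix"],f["dist"])[0,0]
    T=f["world_from_camera"]; d=T[:3,:3]@np.array([p[0],p[1],1]); return T[:3,3],d
def atz(f,uv,z):
    o,d=ray(f,uv); return (o+d*(z-o[2])/d[2])[:3]
def proj(f,P):
    T=np.linalg.inv(f["world_from_camera"]); r,_=cv2.Rodrigues(T[:3,:3])
    return cv2.projectPoints(np.array(P,float).reshape(-1,3),r,T[:3,3],f["camera_matrix"],f["dist"])[0][:,0]
E
python3 - <<'E'
from h import *
f=robot.grab_frame("top"); s=robot.grab_frame("side")
import pickle; pickle.dump((f,s),open("fr.pkl","wb"))
t=lambda x,y:(220+(x+.5)/5-.5,145+(y+.5)/5-.5)
sd=lambda x,y:(220+(x+.5)/4-.5,150+(y+.5)/4-.5)
for n,p in dict(FF=(388,80),BF=(55,160),FN=(475,437),BN=(133,518)).items(): print(n,atz(f,t(*p),.24).round(4))
for n,p in dict(FF=(160,112),BF=(43,282),FN=(467,142),BN=(400,325)).items(): print("s",n,atz(s,sd(*p),.24).round(4))
print("knob",atz(f,t(242,287),.2805).round(4),"s",atz(s,sd(257,168),.2805).round(4))
for n,p in dict(outT=(629,92),inT=(612,88),outH=(500,430),inH=(482,425)).items(): print(n,atz(f,t(*p),.236).round(4))
for n,p in dict(inT=(262,42),outT=(268,28)).items(): print("s",n,atz(s,sd(*p),.236).round(4))
E
```

```text
FF [0.662  0.0842 0.24  ]
BF [0.608  0.2967 0.24  ]
FN [0.4287 0.027  0.24  ]
BN [0.3774 0.2392 0.24  ]
s FF [0.6583 0.0874 0.24  ]
s BF [0.6068 0.2989 0.24  ]
s FN [0.4298 0.0244 0.24  ]
s BN [0.377  0.2357 0.24  ]
knob [0.5154 0.1709 0.2805] s [0.5166 0.1732 0.2805]
outT [ 0.6555 -0.0713  0.236 ]
inT [ 0.6582 -0.0604  0.236 ]
outH [0.4339 0.0114 0.236 ]
inH [0.4371 0.0227 0.236 ]
s inT [ 0.649  -0.0468  0.236 ]
s outT [ 0.657  -0.0697  0.236 ]
```

```bash
cat >> h.py <<'E'
H=np.array([.4288,.0134]); TH=np.deg2rad(14.0)
from scipy.spatial.transform import Rotation as Ro
def down(ydir):
    y=np.array([ydir[0],ydir[1],0.]); y/=np.linalg.norm(y); z=np.array([0,0,-1.]); x=np.cross(y,z)
    return Ro.from_matrix(np.c_[x,y,z]).as_rotvec()
def push(th,off,z=.198,r=.195):
    a=TH-th; d=np.array([np.cos(a),np.sin(a)]); n=np.array([-d[1],d[0]])
    p=H+r*d-off*n
    return np.array([p[0],p[1],z]),down(d)
def st(m=""): print(m,round(robot.read_time_s(),2),np.round(robot.read_eef_pos(),4),"F",np.round(robot.read_ft_force(),1))
E
python3 - <<'E'
from h import *
robot.gripper_close(); st("closed"); print(robot.read_finger_gap())
p,o=push(.6,.05)
print(p,robot.inverse_kinematics(p,o),robot.inverse_kinematics(*push(0,.0)), robot.inverse_kinematics([.516,.171,.29],down([-.242,.97])))
robot.movep(p,o); st("pre"); print(robot.read_qpos().round(2))
cv2.imwrite("pics/top1.png",robot.grab_frame("top")["image"][130:280,180:380].repeat(4,0).repeat(4,1))
E
```

```text
closed 1.7 [ 0.3198 -0.6507  0.2266] F [0.2 0.1 0.2]
0.006933035133944153
[ 0.59418653 -0.10137062  0.198     ] [ 0.25773096  0.49729155 -0.26419717  1.9038932   0.18118668  0.76331115
 -0.46294706] [ 0.11304098  0.54042481 -0.44796536  1.85475655  0.31102779  0.81564658
 -0.2503408 ] [ 0.30669915  0.48354448 -1.04591087  1.90094802  0.48578811  1.03861413
  0.86864858]
pre 3.9 [ 0.5941 -0.1028  0.198 ] F [ 0.1 -0.1  0.4]
[ 0.26  0.5  -0.26  1.9   0.18  0.76 -0.46]
```

View pics/top1.png

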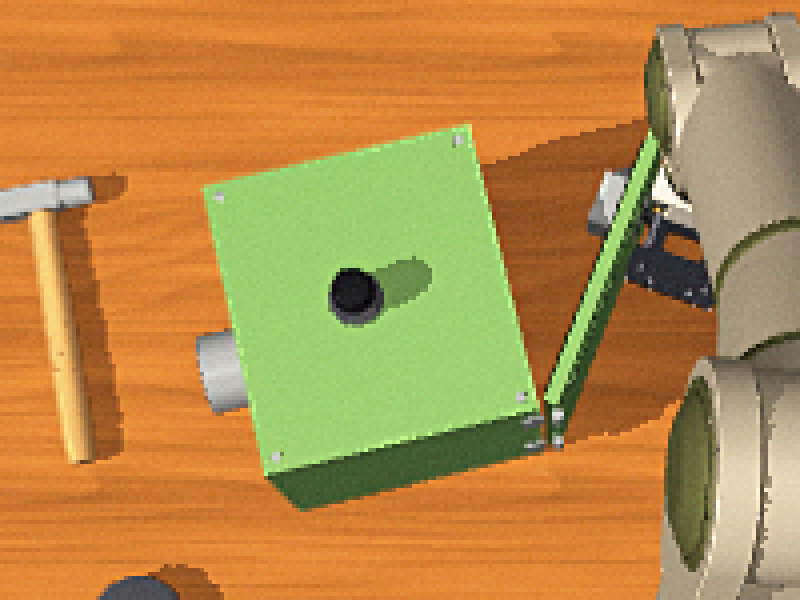

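```bash
python3 - <<'E'
from h import *
for th,off,v in [(.6,.015,.08),(.5,.01,.08),(.4,.01,.1),(.3,.01,.1),(.2,.01,.1),(.12,.01,.1),(.09,.01,.08)]:
    robot.move_straight(*push(th,off),vel=v); st(f"{th}")
cv2.imwrite("pics/top2.png",robot.grab_frame("top")["image"][130:280,180:380].repeat(4,0).repeat(4,1))
E
```

```text
0.6 4.53 [ 0.6064 -0.0682  0.1979] F [-0.4 -0.7 -0.5]
0.5 4.99 [ 0.6151 -0.045   0.1979] F [ 0.  -0.5 -0.6]
0.4 5.33 [ 0.6198 -0.0268  0.1979] F [-0.5 -0.3  0.3]
0.3 5.67 [ 0.6228 -0.0077  0.1979] F [ 0.8  0.5 -0.3]
0.2 6.02 [0.624  0.0117 0.1979] F [-0.9 -0.6 -0.2]
0.12 6.33 [0.6235 0.0274 0.198 ] F [ 0.1  0.6 -0.1]
0.09 6.58 [0.623  0.0335 0.198 ] F [0.4 0.2 0.1]
```

View pics/top2.png

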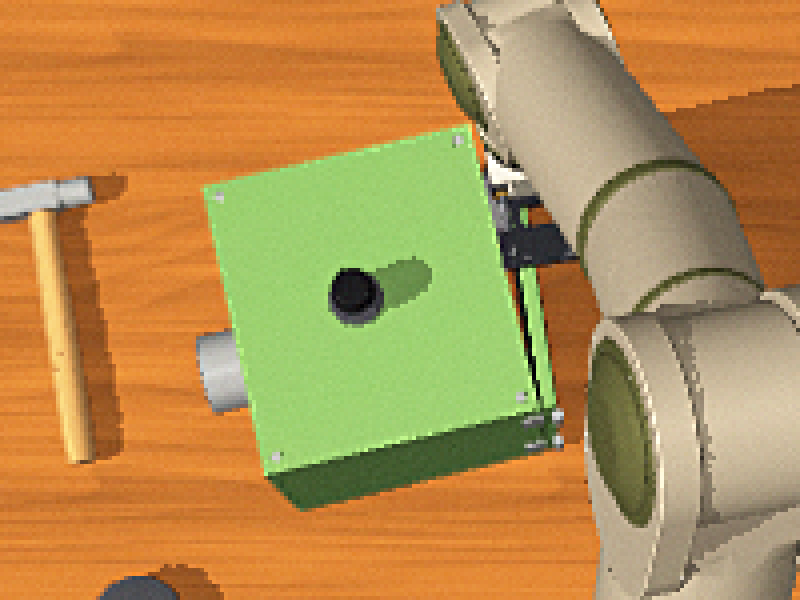

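```bash
python3 - <<'E'
from h import *
off=.010; n=np.array([-np.sin(TH),np.cos(TH)])
x=.012
while x>-.02:
    robot.move_straight(*push(0,off+x),vel=.03)
    F=robot.read_ft_force()@np.r_[n,0]; st(f"{x:.3f} Fn {F:.1f}")
    if F<-22: break
    x-=.0015
st()
E
```

```text
0.012 Fn -5.4 6.97 [0.6233 0.0367 0.198 ] F [-0.6 -5.7  2.2]
0.011 Fn -7.7 7.22 [0.6232 0.0374 0.198 ] F [ 0.3 -7.8  2.1]
0.009 Fn -8.8 7.47 [0.623  0.0384 0.198 ] F [ 0.8 -8.9  1.3]
0.008 Fn -8.7 7.72 [0.6228 0.0395 0.198 ] F [ 1.9 -8.5  1.4]
0.006 Fn -10.1 7.97 [0.6225 0.0406 0.198 ] F [  1.6 -10.    1.7]
0.005 Fn -11.1 8.22 [0.6223 0.0418 0.198 ] F [  2.  -10.9   1.3]
0.003 Fn 0.1 8.47 [0.6213 0.0469 0.198 ] F [-0.2  0.1 -0.3]
0.002 Fn 0.4 8.72 [0.6207 0.0501 0.198 ] F [-0.   0.4 -0.4]
0.000 Fn -3.8 8.97 [0.6206 0.0504 0.198 ] F [ 1.4 -3.5 -0.3]
-0.001 Fn -8.7 9.22 [0.6206 0.0503 0.198 ] F [ 2.8 -8.3  0.3]
-0.003 Fn -11.6 9.47 [0.6206 0.0503 0.198 ] F [  4.4 -10.8   0.5]
-0.004 Fn -15.2 9.72 [0.6206 0.0503 0.198 ] F [  3.6 -14.8   0.8]
-0.006 Fn -20.3 9.97 [0.6206 0.0503 0.198 ] F [  5.4 -19.6   0.3]
-0.007 Fn -22.8 10.22 [0.6205 0.0503 0.1981] F [  7.4 -21.7   1.6]
 10.22 [0.6205 0.0503 0.1981] F [  7.4 -21.7   1.6]
```

```bash
cat >> h.py <<'E'
K=np.array([.5165,.1715])
E
python3 - <<'E'
from h import *
robot.move_straight(*push(0,.06),vel=.1); st("back")
p,o=push(0,.06,z=.34); robot.move_straight(p,vel=.2); st("up")
robot.let_go()
o=down([np.cos(TH),np.sin(TH)])
print(robot.inverse_kinematics(np.r_[K,.261],o))
robot.movep(np.r_[K,.34],o); st("over knob")
for n in ["side","wrist"]: cv2.imwrite(f"pics/{n}3.png",robot.grab_frame(n)["image"])
cv2.imwrite("pics/top3.png",robot.grab_frame("top")["image"][130:280,180:380].repeat(4,0).repeat(4,1))
E
```

```text
back 10.94 [0.6324 0.0031 0.198 ] F [0.1 0.6 0.1]
up 11.8 [0.6319 0.0025 0.3389] F [-0.1  0.9  0.8]
[-0.04560266  0.38231229 -0.51194443  1.95352393  0.24236852  0.86558243
 -0.44073692]
over knob 14.11 [0.5176 0.1702 0.34  ] F [ 0.6 -0.4  0.1]
```

View pics/top3.png

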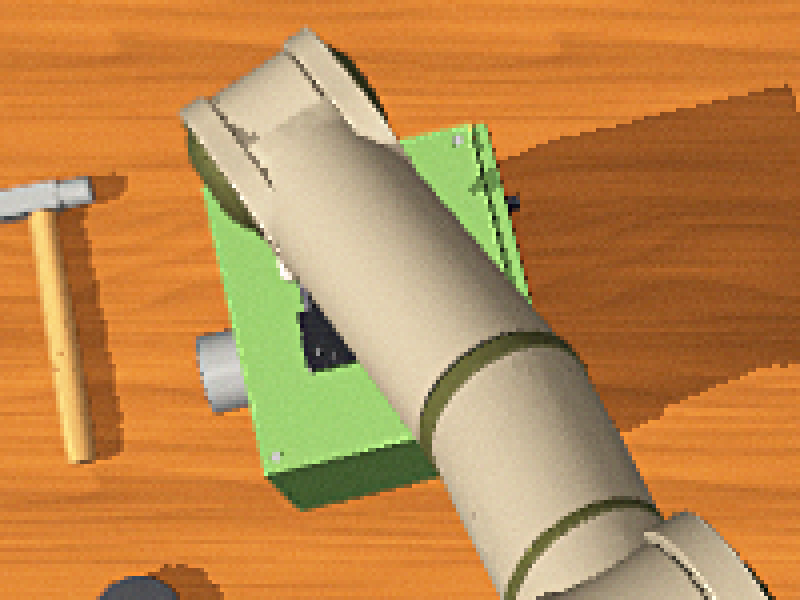

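View pics/wrist3.png

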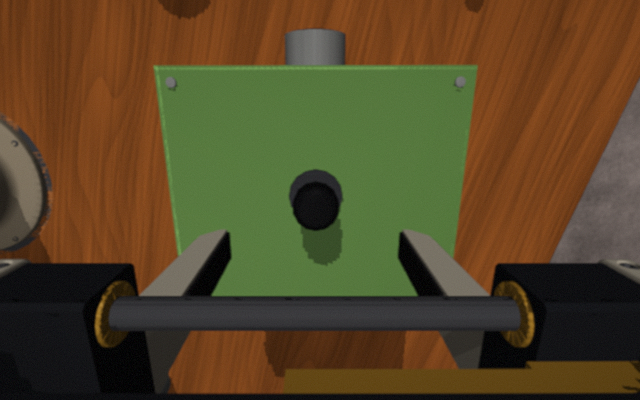

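View pics/side3.png

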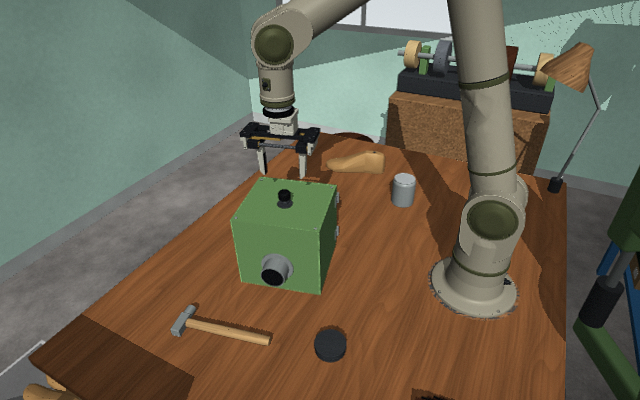

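```bash
python3 - <<'E'
from h import *
f=robot.grab_frame("wrist"); print("knob wrist",atz(f,(316,206),.2805).round(4), robot.read_eef_pos().round(4))
o=down([np.cos(TH),np.sin(TH)])
robot.move_straight(np.r_[K,.30],o,vel=.15); st()
robot.move_straight(np.r_[K,.261],o,vel=.06); robot.sleep(.2); st("at knob")
cv2.imwrite("pics/wrist4.png",robot.grab_frame("wrist")["image"])
cv2.imwrite("pics/side4.png",cv2.resize(robot.grab_frame("side")["image"][100:250,200:350],None,fx=4,fy=4))
E
```

```text
knob wrist [0.5167 0.1759 0.2805] [0.5175 0.17   0.3397]
 14.72 [0.5167 0.1712 0.2999] F [-0.2 -0.  -0.1]
at knob 15.72 [0.5166 0.1716 0.2613] F [-0.1 -0.   0.9]
```

View pics/side4.png

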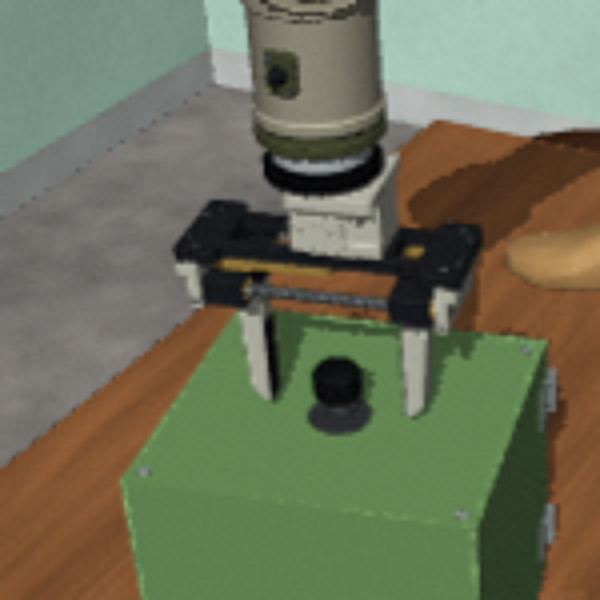

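View pics/wrist4.png

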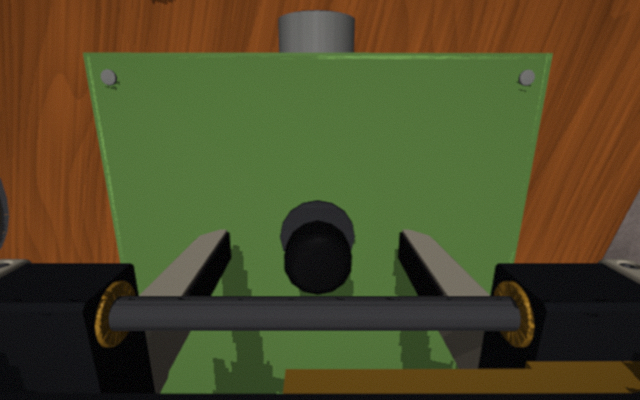

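```bash
python3 - <<'E'
from h import *
f=robot.grab_frame("wrist"); s=robot.grab_frame("side")
print(atz(f,(318,257),.2805).round(4))
e=robot.read_eef_pos(); R=Ro.from_rotvec(robot.read_tool_rot()).as_matrix()
for P in ([*K,.2805],[*e[:2],e[2]-.008],e+R@[0,.0465,.008],e+R@[0,-.0465,.008]):
    print(proj(f,P).round(1), (proj(s,P)-[200,100])*4)
E
```

```text
[0.516  0.1781 0.2805]
[[315.5 269.5]] [[336.92551989 365.30317366]]
[[315.5 245. ]] [[339.41369257 398.66075689]]
[[399.8 245.1]] [[274.99406061 390.7678147 ]]
[[231.2 245. ]] [[404.96807397 406.69056374]]
```

```bash
sed -i 's/^K=.*/K=np.array([.516,.174])/' h.py; python3 - <<'E'
from h import *
o=down([np.cos(TH),np.sin(TH)])
robot.move_straight(np.r_[K,.261],o,vel=.03)
robot.gripper_close(); st("gripped"); print(robot.read_finger_gap())
for z in (.271,.279,.285,.290,.2925):
    robot.move_straight(np.r_[K,z],o,vel=.04); st(f"{z}")
print(robot.read_finger_gap())
cv2.imwrite("pics/side5.png",cv2.resize(robot.grab_frame("side")["image"][100:250,200:350],None,fx=4,fy=4))
E
```

```text
gripped 17.15 [0.5176 0.1744 0.2614] F [ 5.   1.9 -1.2]
0.35385221638384406
0.271 17.55 [0.5176 0.1744 0.2715] F [ 6.9  1.8 -0.5]
0.279 17.9 [0.5175 0.1744 0.2794] F [ 7.9  1.9 -2. ]
0.285 18.2 [0.5176 0.1744 0.2856] F [ 5.6  1.  -0.3]
0.29 18.48 [0.5176 0.1744 0.2905] F [ 6.4  1.2 -1.5]
0.2925 18.73 [0.5175 0.1744 0.2928] F [ 6.4  2.3 -1.1]
0.34714215803631043
```

View pics/side5.png

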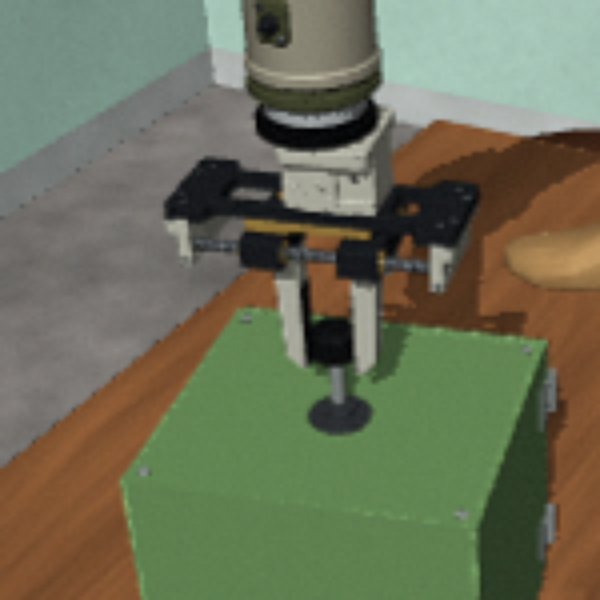

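```bash
python3 - <<'E'
from h import *
robot.let_go(); robot.sleep(.3); st("open")
cv2.imwrite("pics/side6.png",cv2.resize(robot.grab_frame("side")["image"][100:250,200:350],None,fx=4,fy=4))
E
```

```text
open 20.15 [0.516  0.174  0.2925] F [ 0.5  0.1 -0.3]
```

View pics/side6.png

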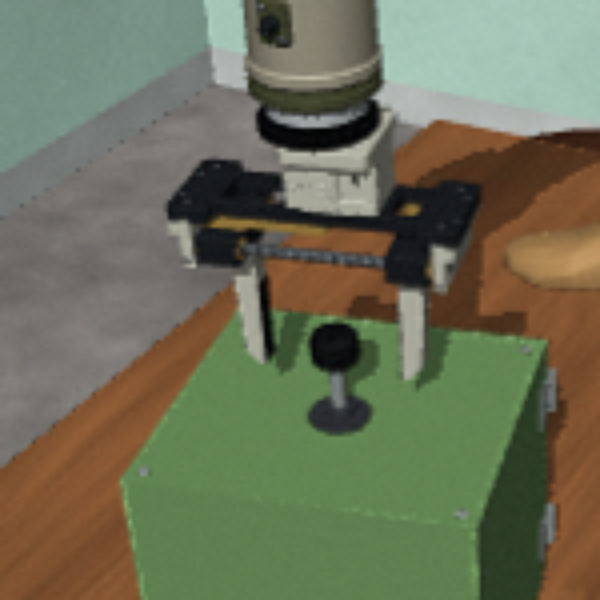

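The knob stays up by itself (knob at (335,347), rod visible below it). Next I press it down with the closed fingertips.

```bash
python3 - <<'E'
from h import *
K=np.array([.517,.173])
robot.move_straight(np.r_[K,.345],vel=.12); robot.gripper_close(); st("above")
z=.320
robot.move_straight(np.r_[K,z],vel=.08); st()
while z>.279:
    z-=.004 if z>.292 else .002
    robot.move_straight(np.r_[K,z],vel=.04); F=robot.read_ft_force(); st(f"{z:.3f}")
    if F[2]>14: break
E
```

```text
above 22.24 [0.517 0.173 0.345] F [ 0.7 -0.6 -0.5]
 22.7 [0.5169 0.173  0.3197] F [-0.2  0.  -0.4]
0.316 22.95 [0.517 0.173 0.316] F [0.  0.4 0.4]
0.312 23.2 [0.5169 0.1729 0.3118] F [ 0.1  0.5 -0.1]
0.308 23.45 [0.5169 0.1729 0.3077] F [0.5 0.2 0.1]
0.304 23.7 [0.5169 0.1729 0.3037] F [-0.3 -0.5  0.8]
0.300 23.95 [0.5169 0.1729 0.2997] F [-0.5 -0.4  0.1]
0.296 24.2 [0.5169 0.1729 0.2957] F [ 0.4 -0.2  0.4]
0.292 24.45 [0.5169 0.1729 0.2917] F [ 0.5 -0.2 -0.9]
0.290 24.7 [0.5169 0.173  0.2899] F [ 0.1 -0.2 -0.6]
0.288 24.95 [0.5172 0.1731 0.2893] F [-3.2 -1.6 11.6]
0.286 25.2 [0.5173 0.1732 0.2891] F [-8.5 -4.8 28.7]
```

```bash
python3 - <<'E'
from h import *
K=np.array([.517,.173])
robot.move_straight(np.r_[K,.37],vel=.15); st("up")
s=robot.grab_frame("side")
cv2.imwrite("pics/side7.png",cv2.resize(s["image"][100:250,200:350],None,fx=4,fy=4))
for z in (.2805,.3085): print((proj(s,[*K,z])-[200,100])*4)
E
```

```text
up 25.91 [0.5167 0.1727 0.3691] F [ 0.3 -0.2 -0.8]
[[335.13434099 366.22716123]]
[[332.39520435 331.01615711]]
```

View pics/side7.png

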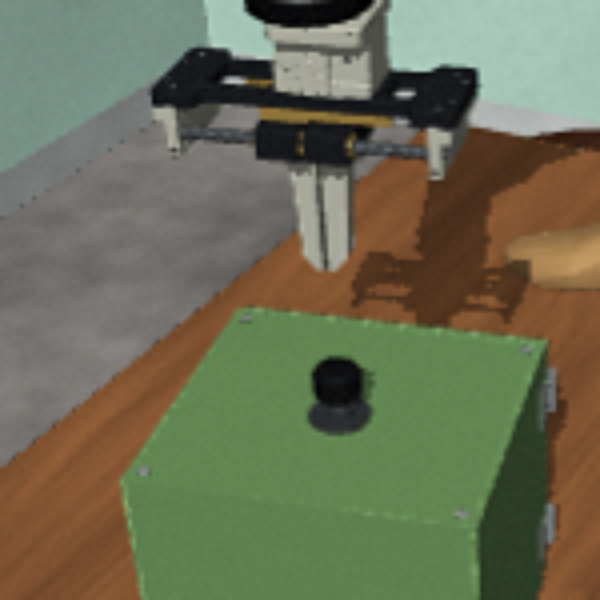

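```bash
python3 - <<'E'
from h import *
robot.movep([.50,-.32,.37],down([.7,-.7])); robot.sleep(.3); st()
t=robot.grab_frame("top")
cv2.imwrite("pics/top8.png",t["image"])
cv2.imwrite("pics/top8c.png",cv2.resize(t["image"][145:265,220:360],None,fx=5,fy=5,interpolation=cv2.INTER_CUBIC))
E
```

```text
28.05 [ 0.5003 -0.3195  0.37  ] F [ 0.2 -0.1 -0.2]
```

View pics/top8c.png

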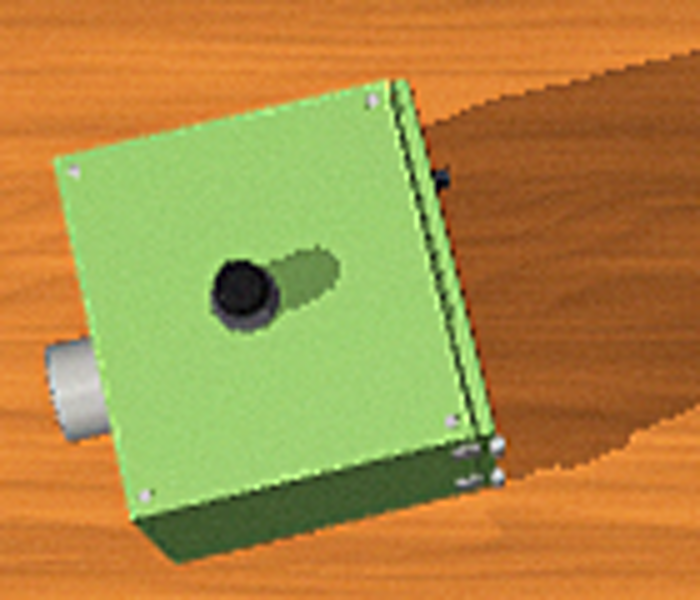

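View pics/top8.png

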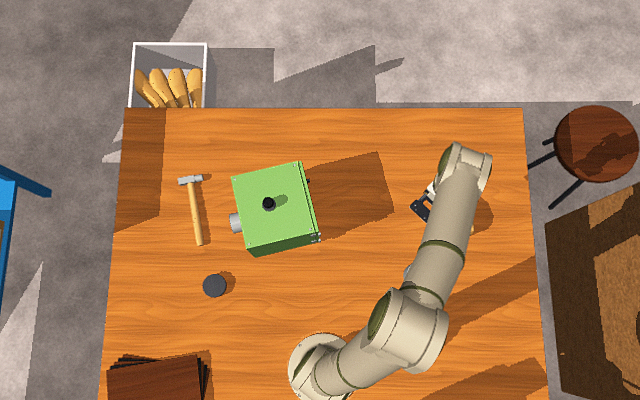

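The door lies shut and parallel to the front, with its free edge at (405,82) in the crop. The knob is at (242,288), the same place as at the start, and the hammer and polish tin have not moved. Handing in.

```bash
python3 - <<'E'
from h import *
robot.sign_off(); st()
E
```

```text
the job is handed in; nothing more can be done
the job is handed in; nothing more can be done
```

The door is shut and latched, the filter has been shaken once, and I handed the job in at about 28 s of the 51 s allowed.

- **Door:** I pushed it shut with closed fingers at door_push. The force rose to about 11 N, dropped to 0 as the catch snapped in, then built to 23 N against the door's stop. After the arm backed off, the top picture showed the door flush and parallel with the box front.
- **Shaker, up:** I gripped the knob and raised it about 31 mm. With the fingers open, the side picture showed it staying up by itself.
- **Shaker, down:** I pressed it down with the closed fingertips to a firm stop (29 N) at the fully-down height. The side and top pictures showed it back where it started. My force readings, taken only between steps, never caught the 4 N click on the way down. That it is down rests on the stop height and the pictures.
- **Other things on the bench:** The last top picture shows the hammer and polish tin where they were. The arm hid the glue tin and shoe last there. The gripper stayed well above both, and no unexpected forces appeared, but I did not check them again by eye.
- **A measurement that disagreed:** The wrist camera put the knob about 4–6 mm further back than the other two cameras. I gripped at a position in between, and the grip held.

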